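# Load the measuring rack in list order

### The arm

A 6-joint arm with a two-finger parallel gripper is mounted at the origin on the work surface. World frame = base frame: x ahead of the robot, y to its left, z up, the work surface at z = 0. Lengths are in mm, angles in rad, forces in N, time in s.
With the tool pointing down it reaches from about 350 to 775 mm from the base axis. Payload 7.3 kg.
Tool frame: the origin (TCP) lies midway between the tips of the shut fingers; the grasp point (between the pads) lies 19 mm behind it; z points along the fingers, x is the direction in which the jaws open and shut, and the axes are right-handed (so a half turn about z gives the same grasp; the last joint's range is limited). The gripper opens to 92 mm and grips with 3 to 60 N. Pads are 19 mm wide; open, the fingers measure 130 mm over their backs; the gripper's body (75 mm by 190 mm) begins 47 mm behind the grasp point.
Start: joints at [-1.445, 0.342, 1.524, -0, 1.275, -0.146], TCP at [140.967, -505.74, 226.741] pointing down, gripper open.
Joint ranges: [-2.53, 2.53], [-0.77, 2.02], [0.04, 2.7], [-1, 4.14], [0.28, 2.66], [-3.11, 3.11]. Speed limits (rad/s): [2.57, 2.57, 3.14, 3.14, 3.14, 3.14].

### API

Orientations are given as [roll, pitch, yaw] about the fixed x, y, z axes, in that order (R = Rz(yaw) Ry(pitch) Rx(roll)).
In Python, from plant import bot gives the robot as it stands.
- The arm moves only by the shell command python3 -m pendant 'ROWS' [OPENING]. ROWS is JSON, a list of rows, each an object with "linear": the shift along the world's x, y, z in mm, a list of three; "twist": the turn about the world's z in degrees. In form: [{"linear": [x, y, z], "twist": twist}, ...]. A call has 1 to 20 rows; each row is the pose to reach, as a shift and turn from the pose commanded when the call began; what a row does not reach only later rows make up. A row lasts 1/8 s, in which the tool goes at most 62.5 mm and 10.7 degrees, less where a joint would pass 70% of its speed; a pose out of reach is approached as far as the arm can. A call with a gripper value outside its range is refused whole. OPENING is the closure in counts, from 0 (fully open) to 255 (shut), set as the call begins (- or left out, the last holds). The fingers move at their own pace and stop on an object; the grip force is fixed at half the most. Time passes only in rows, so rows that repeat a pose let the fingers close. It gives the time, the measured TCP pose, the force and the opening at its end, in the units of the state.
- bot.get_obs(): the state, without advancing time (a new reading comes with each control period).
- bot.capture(name): name is "side" or "top" or "wrist"; returns a dict with "frame" (480x640x3 uint8, blue, green, red), "z_map" (480x640 float32, mm along the optical axis (not along the pixel's ray), 0 where there is no reading), "fx", "fy", "cx", "cy" (pixels), "rvec" (rotation vector, rad) and "tvec" (3), from world to camera coordinates, as OpenCV has them. Camera axes: x right, y down, z forward; pixel columns grow to the right and rows downward; lengths in mm; the calibration is good to about 2 mm. The wrist camera is an equidistant fisheye: a pixel r from the principal point sees the ray r / f radians off the axis. A picture is of the moment at which its call begins.
- bot.close_job(): hands the job in, once; it reports no verdict.
The state is a dict: "time": time; "joint_positions": joint angles; "dq": joint speeds; "tau": joint torques, N m; "tool_pos": TCP position; "tcp_rot": TCP orientation; "contact_force": force on the tool from outside, world axes, zero at the start; "moment": the same for the moment, N m; "grip_width": finger opening in mm.
Only numpy, scipy, OpenCV 4.12 (cv2) and the standard library are available. Lean on these libraries where they do the work, as an engineer would, in place of code of your own. Each camera call takes 0.05 s, during which the arm holds its last target. There are 200 camera calls.

### The job

The four coaxial dummy loads waiting in the row of blue job trays are to be measured in the order in which they stand. Move them into the four free pockets of the wooden measuring rack, one to a pocket and in the same left-to-right order, each standing upright on the pocket floor with its connector up; lower them in, do not drop them. The steel check standard already in the rack stays where it is: leave its pocket to it and simply skip it in the order.

Things in the scene. Friction and masses are not known exactly. Their poses are not given: they have to be found in the camera images.
- load_slim: Smooth bare aluminium round coaxial dummy load, body diameter 28 mm and 64 mm tall, total height 83 mm, 0.09-0.18 kg. It stands on its flat end with its N connector (diameter 16 mm, 19 mm high, included in the height) on top, in one of the four trays, turned up to 0.35 rad against it; origin at the centre of its underside, z up.
- load_round: Black round dummy load with a stack of disc-shaped cooling fins, diameter 38 mm and body 50 mm tall, total height 69 mm, 0.11-0.22 kg; the fins may be gripped. It stands on its flat end with its N connector (diameter 16 mm, 19 mm high, included in the height) on top, in one of the four trays, turned up to 0.35 rad against it; origin at the centre of its underside, z up.
- load_square: Black square dummy load with cooling fins on four sides, body 38 x 38 mm and 64 mm tall, total height 83 mm, 0.17-0.34 kg; the fins may be gripped. x and y are normal to its sides. It stands on its flat end with its N connector (diameter 16 mm, 19 mm high, included in the height) on top, in one of the four trays, turned up to 0.35 rad against it; origin at the centre of its underside, z up.
- load_flat: Bare aluminium flat dummy load with cooling fins, body 22 mm (along its x) by 42 mm (along its y) and 58 mm tall, total height 77 mm, 0.10-0.20 kg; may be gripped across x. It stands on its flat end with its N connector (diameter 16 mm, 19 mm high, included in the height) on top, in one of the four trays, turned up to 0.35 rad against it; origin at the centre of its underside, z up.
- tray_slim: Square blue plastic job tray, 64 x 64 mm outside, 58 x 58 mm inside, 18 mm high, floor 3 mm thick, fixed side by side with three identical trays (68 mm apart) on an aluminium rail; the tray in which the slim load waits at the start. Origin at the centre of its underside (6 mm above the bench); x away from the robot, y along the row to the robot's left (the row may be turned by up to 0.25 rad).
- tray_round: Square blue plastic job tray, 64 x 64 mm outside, 58 x 58 mm inside, 18 mm high, floor 3 mm thick, fixed side by side with three identical trays (68 mm apart) on an aluminium rail; the tray in which the round load waits at the start. Origin at the centre of its underside (6 mm above the bench); x away from the robot, y along the row to the robot's left (the row may be turned by up to 0.25 rad).
- tray_square: Square blue plastic job tray, 64 x 64 mm outside, 58 x 58 mm inside, 18 mm high, floor 3 mm thick, fixed side by side with three identical trays (68 mm apart) on an aluminium rail; the tray in which the square load waits at the start. Origin at the centre of its underside (6 mm above the bench); x away from the robot, y along the row to the robot's left (the row may be turned by up to 0.25 rad).
- tray_flat: Square blue plastic job tray, 64 x 64 mm outside, 58 x 58 mm inside, 18 mm high, floor 3 mm thick, fixed side by side with three identical trays (68 mm apart) on an aluminium rail; the tray in which the flat load waits at the start. Origin at the centre of its underside (6 mm above the bench); x away from the robot, y along the row to the robot's left (the row may be turned by up to 0.25 rad).
- measuring_rack: Light wooden rack, fixed, 76 mm deep (x), 348 mm long (y), 24 mm high, with a row of five square pockets along y, four free and lined with grey felt, one taken by the check standard. Pocket centres lie at y = +136, +68, 0, -68 and -136 mm, x = 0; each is 60 mm wide inside, with walls 8 mm thick and its floor 8 mm above the bench. Origin at the centre of its underside; x away from the robot, y to the robot's left, turned by up to 0.25 rad.
- check_standard: Check standard: short polished steel cylinder, diameter 38 mm, with a black plastic dust cap on top, 52 mm high in all, 0.3 kg, loose, standing in any one of the rack's five pockets, where it stays. Origin at the centre of its underside, z up.

How it is judged:
By the outcome, as a careful person would: the job done as asked, in the order asked, and still so for the second after the job is handed in, with the robot touching nothing.
It also fails if it takes over 125 s, if anything falls off the work surface, if the arm or the gripper's body presses on something with over 40 N, if the wrist force passes 120 N, or if a joint passes its speed limit or range.

## Working session

There is one attempt and no reset: what is moved stays moved. The work goes in short steps, Python scripts to look and compute and a shell command to move; the robot and the scene stay as the last step left them, time stands still between calls to the robot, and variables do not carry over. Pictures are saved under pics/ and viewed, about 12 in all and at most 16, crops included, and the job is handed in when it is done.

```bash
ls; mkdir -p pics
python3 - <<'E'
from plant import bot
import cv2,numpy as np
for n in("top","side"):
    c=bot.capture(n); cv2.imwrite(f"pics/{n}0.png",c["frame"]); np.savez(f"{n}0.npz",**c)
    print(n,c["fx"],c["fy"],c["cx"],c["cy"],c["rvec"],c["tvec"],(c["z_map"]>0).mean())
print(bot.get_obs())
E
```

```text
pics
top 574.9311770115471 574.9311770115471 325.3230948526834 236.61273110689746 [ 2.18675256 -2.15735125  0.09148838] [  13.38449453  524.25490571 1077.82399622] 0.9960091145833333
side 471.3811141342436 471.3811141342436 318.89279437078875 242.1362827151489 [ 2.11997846 -0.24085454  0.15046617] [-492.5420477   123.48034968  895.88659223] 0.9959049479166666
{'time': 0.1, 'joint_positions': array([-1.44501882e+00,  3.42634308e-01,  1.52490757e+00,  1.14506837e-05,
        1.27539539e+00, -1.45997653e-01]), 'dq': array([ 0.00093531, -0.00275902, -0.00347633,  0.00075748, -0.00030947,
       -0.00126687]), 'tau': array([ 1.35008308e-03, -4.32004595e+01, -2.44693887e+01,  7.18998467e-02,
        5.25565655e-02, -4.03497711e-05]), 'tool_pos': array([ 140.91298564, -505.36707529,  226.1290445 ]), 'tcp_rot': array([-3.14138621e+00,  1.32871244e-03, -1.29902437e+00]), 'contact_force': array([-0.70213826, -0.87784834,  1.04448467]), 'moment': array([-0.05245796, -0.00146984,  0.02975665]), 'grip_width': 91.95963075035867}
```

View pics/top0.png

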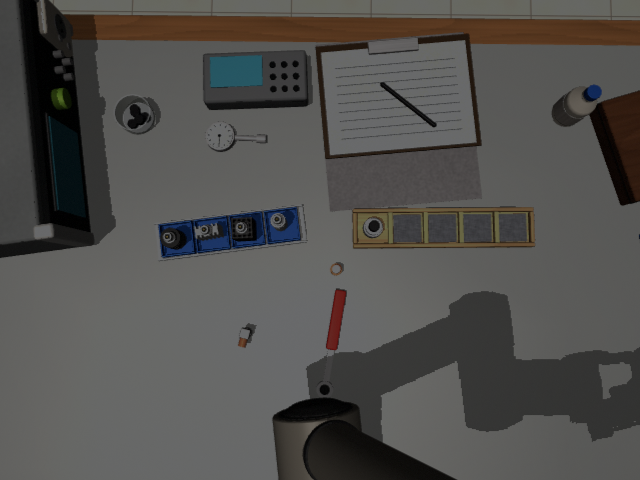

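View pics/side0.png

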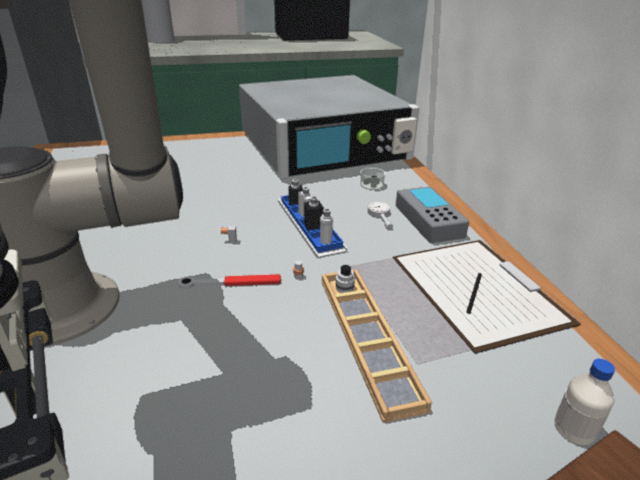

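The top view shows the trays, left to right: round (172,238), flat (207,230), square (242,227), slim (279,219). The rack has the check standard in its leftmost pocket (373,226), with free pockets at about x = 407, 442, 477 and 512. The side view agrees.

```bash
cat > h.py <<'E'
import numpy as np, cv2
def cloud(c):
    R=cv2.Rodrigues(np.array(c["rvec"]))[0]; t=np.array(c["tvec"]).ravel(); z=c["z_map"]
    v,u=np.mgrid[:480,:640]
    p=np.stack([(u-c["cx"])/c["fx"]*z,(v-c["cy"])/c["fy"]*z,z],-1)
    return (p-t)@R
def proj(c,P):
    K=np.array([[c["fx"],0,c["cx"]],[0,c["fy"],c["cy"]],[0,0,1.]])
    return cv2.projectPoints(np.array(P,float).reshape(-1,1,3),np.array(c["rvec"]),np.array(c["tvec"]),K,None)[0][:,0]
def tri(c1,p1,c2,p2):
    Ps=[];x=[]
    for c,p in((c1,p1),(c2,p2)):
        Ps.append(np.c_[cv2.Rodrigues(np.array(c["rvec"]))[0],np.array(c["tvec"]).ravel()])
        x.append(np.array([[(p[0]-c["cx"])/c["fx"]],[(p[1]-c["cy"])/c["fy"]]]))
    X=cv2.triangulatePoints(Ps[0],Ps[1],x[0],x[1])[:,0]; return X[:3]/X[3]
E
python3 - <<'E'
from h import *
T=dict(np.load("top0.npz")); S=dict(np.load("side0.npz"))
W=cloud(T)
for n,(u,v) in dict(round=(167,238),flat=(204,230),square=(240,227),slim=(277,218),std=(373,226)).items():
    p=W[v-12:v+13,u-12:u+13].reshape(-1,3); m=p[:,2]>p[:,2].max()-6
    print(n,p[m].mean(0).round(1),p[:,2].max().round(1),m.sum())
for x in((395,228),(407,228),(442,228),(477,228),(512,228),(460,300)):print(x,W[x[1],x[0]].round(1))
S_=cloud(S); print("side table",S_[300,230].round(1))
a=T["frame"][195:270,150:310]; b=T["frame"][195:270,345:545]
a=cv2.convertScaleAbs(cv2.resize(a,(800,375),interpolation=2),alpha=1.6)
cv2.imwrite("pics/trays.png",a)
cv2.imwrite("pics/rack.png",cv2.convertScaleAbs(cv2.resize(b,(800,300),interpolation=2),alpha=1.6))
s=S["frame"][175:260,270:355]; r=S["frame"][260:420,315:435]
o=np.hstack([cv2.resize(s,(450,450),interpolation=2),cv2.resize(r,(337,450),interpolation=2)])
cv2.imwrite("pics/sidec.png",o)
E
```

```text
round [ 424.5   12.9 1120.9] 1120.9 3
flat [ 424.5   12.9 1120.9] 1120.9 3
square [ 424.5   12.9 1120.9] 1120.9 1
slim [ 424.5   12.9 1120.9] 1120.9 3
std [541.8 -69.3  62.4] 66.7 48
(395, 228) [ 543.9 -114.5    9.3]
(407, 228) [ 544.3 -137.9    8.9]
(442, 228) [ 545.3 -206.     7.8]
(477, 228) [ 546.2 -274.     7.8]
(512, 228) [ 546.6 -340.5   12.1]
(460, 300) [ 406.5 -240.5    5.6]
side table [316.4 -49.7   1.1]
```

View pics/trays.png

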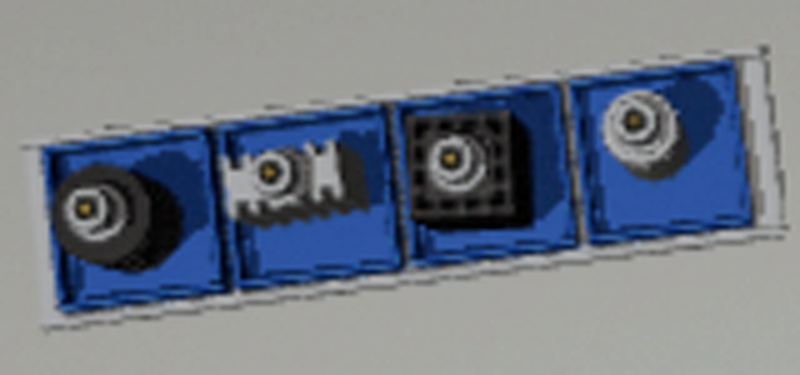

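View pics/rack.png

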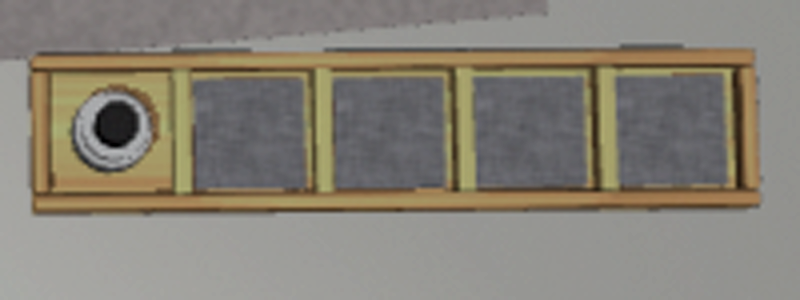

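View pics/sidec.png

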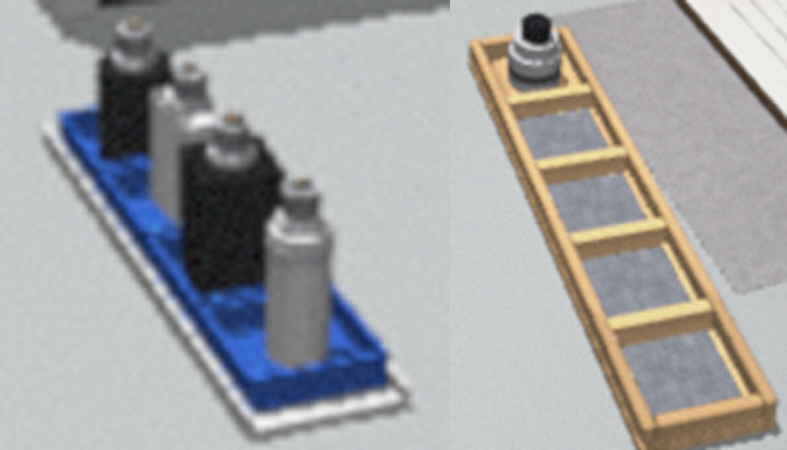

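```bash
cat >> h.py <<'E'
def atz(c,p,z):
    R=cv2.Rodrigues(np.array(c["rvec"]))[0]; t=np.array(c["tvec"]).ravel()
    o=-R.T@t; d=R.T@np.array([(p[0]-c["cx"])/c["fx"],(p[1]-c["cy"])/c["fy"],1]); return o+d*(z-o[2])/d[2]
E
python3 - <<'E'
from h import *
T=dict(np.load("top0.npz")); S=dict(np.load("side0.npz"))
tc=lambda x,y:((x+.5)/5-.5+150,(y+.5)/5-.5+195)
rc=lambda x,y:((x+.5)/4-.5+345,(y+.5)/4-.5+195)
k=450/85; sc=lambda x,y:((x+.5)/k-.5+270,(y+.5)/k-.5+175)
k2=337/120; sr=lambda x,y:((x-450+.5)/k2-.5+315,(y+.5)/k2-.5+260)
for n,a,b in(("round",(85,208),(134,25)),("flat",(270,173),(189,69)),("square",(450,159),(232,118)),("slim",(633,120),(301,185))):
    X=tri(T,tc(*a),S,sc(*b)); print(n,X.round(1),"reproj",(proj(T,X)[0]-tc(*a)).round(2),(proj(S,X)[0]-sc(*b)).round(2))
for n,a,b in(("trayR-near",(752,228),(255,415)),("rack nr corner",(760,204),(650,432)),("rack far right",(753,52),(775,402)),("rack far left",(33,58),(570,28)),("rack near left",(33,208),(475,45)),("std",(116,123),(536,20))):
    A=(tc if "tray" in n else rc)(*a); B=(sc if "tray" in n else sr)(*b)
    X=tri(T,A,S,B); print(n,X.round(1),"reproj",(proj(S,X)[0]-B).round(2))
print("square corners z73",[atz(T,tc(*q),73)[:2].round(1) for q in((408,112),(510,110),(515,213),(412,217))])
print("flat corners z67",[atz(T,tc(*q),67)[:2].round(1) for q in((228,157),(341,142),(343,198),(232,212))])
print("rack corners z24",[atz(T,rc(*q),24)[:2].round(1) for q in((32,58),(753,50),(760,204),(33,210))])
print("tray corners z24",[atz(T,tc(*q),24)[:2].round(1) for q in((43,148),(734,58),(752,228),(63,313))])
# cloud-based
W=cloud(T)[205:262,155:306].reshape(-1,3); print("rail etc heights", np.percentile(W[:,2],[5,50,90,95]).round(1))
E
```

```text
round [515.6 309.5  78.7] reproj [-0.03  0.18] [ 0.13 -0.01]
flat [528.5 240.8  85.9] reproj [-0.04  0.23] [ 0.17 -0.01]
square [533.8 174.7  92.5] reproj [-0.04  0.21] [ 0.16 -0.01]
slim [548.8 109.1  91.7] reproj [-0.06  0.27] [ 0.23 -0.02]
trayR-near [519.   69.6   5.5] reproj [-0.47  0.03]
rack nr corner [ 513.3 -380.7   20.8] reproj [-0.69  0.08]
rack far right [ 585.  -378.1   21.4] reproj [ 0.4  -0.06]
rack far left [579.2 -32.1  21.3] reproj [-0.5   0.06]
rack near left [507.  -32.9  17.7] reproj [-0.51  0.04]
std [542.4 -69.   59.4] reproj [ 0.25 -0.03]
square corners z73 [array([553.4, 193.6]), array([554.7, 156.1]), array([516.7, 153.3]), array([514.7, 191. ])]
flat corners z67 [array([536.6, 260.6]), array([542.7, 219.1]), array([521.9, 217.7]), array([516.2, 258.5])]
rack corners z24 [array([577.8, -31.3]), array([ 586.2, -377.3]), array([ 512. , -379.3]), array([504.5, -32.5])]
tray corners z24 [array([543.7, 342.1]), array([582.1,  77. ]), array([516.5,  68.9]), array([480.3, 331.9])]
rail etc heights [-0.5 10.  67.6 75.7]
```

Heights come out at 79/86/92.5/92 mm, against the expected 78/86/92/92, and sizes fit too. The rack is at about (545,-205), yaw 0.023, and the tray row is at yaw 0.14. I'll check the scope clearance, then move over the round load.

```bash
python3 - <<'E'
from h import *
W=cloud(dict(np.load("top0.npz"))).reshape(-1,3)
for y in range(370,500,10):
    m=(abs(W[:,1]-y)<5)&(W[:,0]>380)&(W[:,0]<660)&(W[:,2]<500); print(y,np.percentile(W[m,2],99).round(0),end="; ")
E
python3 -m pendant '[{"linear":[40,40,0],"twist":5},{"linear":[80,80,0],"twist":10},{"linear":[120,120,0],"twist":16},{"linear":[160,160,0],"twist":22},{"linear":[200,200,0],"twist":28},{"linear":[240,240,0],"twist":34},{"linear":[280,280,0],"twist":40},{"linear":[300,325,0],"twist":46},{"linear":[310,370,0],"twist":52},{"linear":[318,420,0],"twist":58},{"linear":[326,470,0],"twist":64},{"linear":[334,520,0],"twist":70},{"linear":[342,570,0],"twist":76},{"linear":[350,620,0],"twist":80},{"linear":[358,670,0],"twist":82.5},{"linear":[364,720,-10],"twist":82.5},{"linear":[370,760,-20],"twist":82.5},{"linear":[374.6,800,-35],"twist":82.5},{"linear":[374.6,815.2,-47],"twist":82.5},{"linear":[374.6,815.2,-47],"twist":82.5}]' 0
python3 - <<'E'
from plant import bot
import cv2,numpy as np
c=bot.capture("wrist"); np.savez("w1.npz",**c); cv2.imwrite("pics/w1.png",cv2.convertScaleAbs(c["frame"],alpha=1.5)); print(bot.get_obs()["tool_pos"],bot.get_obs()["tcp_rot"])
E
```

```text
370 7.0; 380 7.0; 390 7.0; 400 7.0; 410 7.0; 420 7.0; 430 7.0; 440 7.0; 450 6.0; 460 7.0; 470 183.0; 480 183.0; 490 183.0; time: 2.6
tool_pos: [514.6, 309.4, 178.2]
tcp_rot: [3.14, 0.003, 0.142]
contact_force: [-0.1, -0.5, -0.1]
grip_width: 91.7
[515.18465028 308.71177292 179.21829812] [3.14060553e+00 1.45458048e-03 1.41266160e-01]
```

View pics/w1.png

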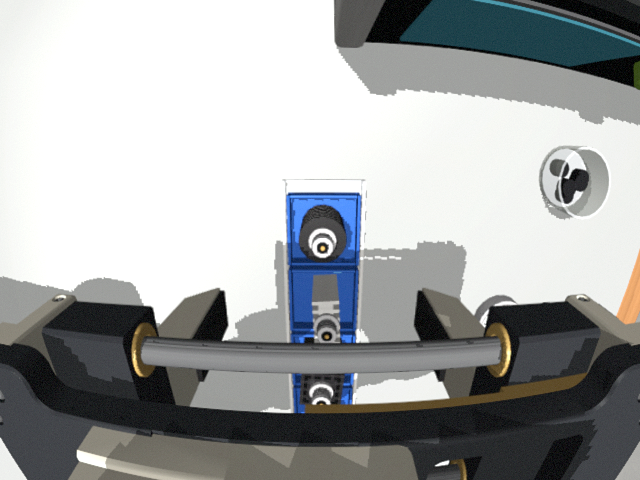

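The wrist view shows the round load's pin at (323,247), the flat's at (327,336) and the square's at (321,402). The jaws straddle the row symmetrically, and the gripper's long body lies across the row. I'll cross-check these pins with the fisheye model.

```bash
cat >> h.py <<'E'
def fish(c,p,z):
    d=np.array([(p[0]-c["cx"])/c["fx"],(p[1]-c["cy"])/c["fy"]]); r=np.hypot(*d)
    v=np.r_[d/r*np.sin(r),np.cos(r)]; R=cv2.Rodrigues(np.array(c["rvec"]))[0]; t=np.array(c["tvec"]).ravel()
    o=-R.T@t; v=R.T@v; return o+v*(z-o[2])/v[2]
E
python3 - <<'E'
from h import *
c=dict(np.load("w1.npz"))
for p,z in(((323,247),78),((327,336),86),((321,402),92)):print(fish(c,p,z).round(1))
print(-cv2.Rodrigues(c["rvec"])[0].T@c["tvec"].ravel())
f=c["frame"][185:345,270:380]; cv2.imwrite("pics/w1c.png",cv2.resize(f,(412,600),interpolation=2))
E
```

```text
[515.3 308.7  78. ]
[528.5 239.4  86. ]
[533.  175.3  92. ]
[502.45806778 390.53192878 335.9704513 ]
```

```bash
python3 -m pendant '[{"linear":[0,-0.5,-25],"twist":0},{"linear":[0,-0.5,-50],"twist":0},{"linear":[0,-0.5,-75],"twist":0},{"linear":[0,-0.5,-100],"twist":0},{"linear":[0,-0.5,-120],"twist":0},{"linear":[0,-0.5,-135],"twist":0},{"linear":[0,-0.5,-145],"twist":0},{"linear":[0,-0.5,-150],"twist":0},{"linear":[0,-0.5,-150],"twist":0},{"linear":[0,-0.5,-150],"twist":0}]' 0
python3 -m pendant '[{"linear":[0,0,0],"twist":0},{"linear":[0,0,0],"twist":0},{"linear":[0,0,0],"twist":0},{"linear":[0,0,0],"twist":0},{"linear":[0,0,0],"twist":0},{"linear":[0,0,0],"twist":0},{"linear":[0,0,0],"twist":0},{"linear":[0,0,0],"twist":0},{"linear":[0,0,0],"twist":0},{"linear":[0,0,0],"twist":0}]' 255
```

```text
time: 3.9
tool_pos: [515.9, 309.2, 30.3]
tcp_rot: [-3.141, -0.001, 0.141]
contact_force: [-0.4, -0.2, 0.0]
grip_width: 91.8
time: 5.15
tool_pos: [515.6, 309.0, 29.8]
tcp_rot: [-3.142, -0.0, 0.141]
contact_force: [-0.3, 0.8, -0.5]
grip_width: 37.8
```

```bash
python3 -m pendant '[{"linear":[0,0,10],"twist":0},{"linear":[0,0,30],"twist":0},{"linear":[0,0,60],"twist":0},{"linear":[0,0,90],"twist":0},{"linear":[0,0,115],"twist":0},{"linear":[0,-20,120],"twist":0},{"linear":[2,-60,120],"twist":-0.5},{"linear":[5,-105,120],"twist":-1.5},{"linear":[8,-150,120],"twist":-2},{"linear":[11,-195,120],"twist":-3},{"linear":[14,-240,120],"twist":-4},{"linear":[17,-285,120],"twist":-4.5},{"linear":[20,-330,120],"twist":-5},{"linear":[23,-375,120],"twist":-6},{"linear":[26,-415,120],"twist":-6.5},{"linear":[28,-440,120],"twist":-6.8},{"linear":[28,-446,120],"twist":-6.8},{"linear":[28,-446,100],"twist":-6.8},{"linear":[28,-446,80],"twist":-6.8},{"linear":[28,-446,80],"twist":-6.8}]'
python3 - <<'E'
from plant import bot
import cv2,numpy as np
c=bot.capture("wrist"); np.savez("w2.npz",**c); cv2.imwrite("pics/w2.png",cv2.convertScaleAbs(c["frame"],alpha=1.5))
E
```

```text
time: 7.65
tool_pos: [541.8, -136.1, 108.1]
tcp_rot: [-3.14, 0.004, 0.023]
contact_force: [-0.5, -0.4, -1.2]
grip_width: 37.3
```

View pics/w2.png

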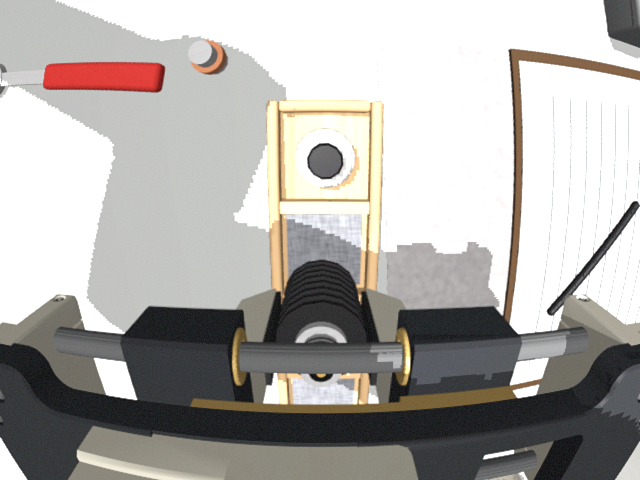

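The round load hangs upright between the pads at about (322,330). The rack walls run from x≈275 to 376 with the P1/P2 divider at (325,207), and the standard is undisturbed at (325,160). I'll check the rack pose from here.

Run:
```python
from h import *
c=dict(np.load("w2.npz"))
for n,p,z in(("divider",(325,207),24),("inL",(279,207),24),("inR",(371,207),24),("outL",(267,104),24),("outR",(382,104),24),("outR far",(381,290),24),("outL",(272,290),24),("cap",(325,160),60)):print(n,fish(c,p,z).round(1))
```

```text
divider [ 542.7 -103.6   24. ]
inL [ 512.1 -104.3   24. ]
inR [ 573.4 -102.8   24. ]
outL [503.8 -36.1  24. ]
outR [577.7 -34.2  24. ]
outR far [ 584.6 -162.9   24. ]
outL [ 506.3 -164.8   24. ]
cap [541.6 -69.8  60. ]
```

```bash
python3 -m pendant '[{"linear":[0,0,-20],"twist":0},{"linear":[0,0,-40],"twist":0},{"linear":[0,0,-58],"twist":0},{"linear":[0,0,-68],"twist":0},{"linear":[0,0,-74],"twist":0},{"linear":[0,0,-77],"twist":0},{"linear":[0,0,-78],"twist":0},{"linear":[0,0,-79],"twist":0},{"linear":[0,0,-79.5],"twist":0},{"linear":[0,0,-80],"twist":0},{"linear":[0,0,-80],"twist":0},{"linear":[0,0,-80],"twist":0}]'
python3 -m pendant '[{"linear":[0,0,-0.5],"twist":0},{"linear":[0,0,-0.5],"twist":0},{"linear":[0,0,-0.5],"twist":0}]'
python3 -m pendant '[{"linear":[0,0,-0.5],"twist":0},{"linear":[0,0,-0.5],"twist":0},{"linear":[0,0,-0.5],"twist":0}]'
```

```text
time: 9.2
tool_pos: [543.6, -137.1, 29.8]
tcp_rot: [3.142, -0.0, 0.022]
contact_force: [0.3, 0.4, -1.2]
grip_width: 37.7
time: 9.57
tool_pos: [543.6, -137.0, 29.2]
tcp_rot: [3.142, -0.0, 0.022]
contact_force: [0.2, -0.0, -0.9]
grip_width: 37.4
time: 9.95
tool_pos: [543.6, -137.1, 28.7]
tcp_rot: [3.142, -0.0, 0.022]
contact_force: [0.3, 0.5, -0.9]
grip_width: 37.6
```

```bash
python3 -m pendant '[{"linear":[0,0,-0.4],"twist":0},{"linear":[0,0,-0.4],"twist":0},{"linear":[0,0,-0.4],"twist":0}]'
python3 -m pendant '[{"linear":[0,0,-0.4],"twist":0},{"linear":[0,0,-0.4],"twist":0},{"linear":[0,0,-0.4],"twist":0}]'
```

```text
time: 10.32
tool_pos: [543.6, -137.1, 28.7]
tcp_rot: [3.141, -0.0, 0.022]
contact_force: [-1.6, 1.3, 5.2]
grip_width: 37.4
time: 10.7
tool_pos: [543.6, -137.0, 28.7]
tcp_rot: [3.141, -0.0, 0.022]
contact_force: [-3.2, 1.4, 9.0]
grip_width: 37.4
```

Contact felt (9 N up): the load is standing on the floor. I'll ease off, open and rise.

```bash
python3 -m pendant '[{"linear":[0,0,0.6],"twist":0},{"linear":[0,0,0.6],"twist":0}]'
python3 -m pendant '[{"linear":[0,0,0],"twist":0},{"linear":[0,0,0],"twist":0},{"linear":[0,0,0],"twist":0},{"linear":[0,0,0],"twist":0},{"linear":[0,0,0],"twist":0},{"linear":[0,0,0],"twist":0},{"linear":[0,0,0],"twist":0},{"linear":[0,0,0],"twist":0}]' 0
python3 -m pendant '[{"linear":[0,0,10],"twist":0},{"linear":[0,0,35],"twist":0},{"linear":[0,0,65],"twist":0},{"linear":[0,0,95],"twist":0},{"linear":[0,0,120],"twist":0},{"linear":[0,0,130],"twist":0},{"linear":[0,0,130],"twist":0}]'
python3 - <<'E'
from plant import bot
import cv2,numpy as np
c=bot.capture("top"); np.savez("t2.npz",**c)
c=bot.capture("wrist"); np.savez("w3.npz",**c); cv2.imwrite("pics/w3.png",cv2.convertScaleAbs(c["frame"],alpha=1.5))
E
```

```text
time: 10.95
tool_pos: [543.6, -137.1, 28.7]
tcp_rot: [3.142, -0.0, 0.022]
contact_force: [-2.6, 0.9, 5.2]
grip_width: 37.7
time: 11.95
tool_pos: [543.6, -137.0, 28.5]
tcp_rot: [3.142, -0.0, 0.022]
contact_force: [-0.3, -1.0, -0.3]
grip_width: 91.8
time: 12.82
tool_pos: [543.7, -137.1, 159.0]
tcp_rot: [3.141, -0.001, 0.022]
contact_force: [-0.1, -0.2, -0.7]
grip_width: 91.8
```

View pics/w3.png

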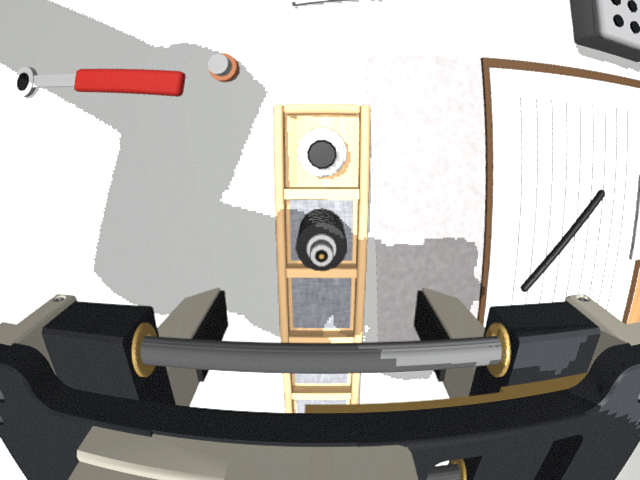

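The round load stands upright in P2, pin at (322,256), with the standard undisturbed. Next the flat load.

```bash
python3 -m pendant '[{"linear":[-1,20,0],"twist":0.5},{"linear":[-3,60,0],"twist":1},{"linear":[-5,105,0],"twist":2},{"linear":[-7,150,0],"twist":3},{"linear":[-9,195,0],"twist":4},{"linear":[-11,240,0],"twist":5},{"linear":[-13,285,0],"twist":6},{"linear":[-14,330,0],"twist":6.9},{"linear":[-15,365,0],"twist":6.9},{"linear":[-15,377,0],"twist":6.9},{"linear":[-15,377,0],"twist":6.9},{"linear":[-15,377,-20],"twist":6.9},{"linear":[-15,377,-45],"twist":6.9},{"linear":[-15,377,-70],"twist":6.9},{"linear":[-15,377,-95],"twist":6.9},{"linear":[-15,377,-115],"twist":6.9},{"linear":[-15,377,-125],"twist":6.9},{"linear":[-15,377,-128.5],"twist":6.9},{"linear":[-15,377,-128.5],"twist":6.9},{"linear":[-15,377,-128.5],"twist":6.9}]'
python3 -m pendant '[{"linear":[0,0,0],"twist":0},{"linear":[0,0,0],"twist":0},{"linear":[0,0,0],"twist":0},{"linear":[0,0,0],"twist":0},{"linear":[0,0,0],"twist":0},{"linear":[0,0,0],"twist":0},{"linear":[0,0,0],"twist":0},{"linear":[0,0,0],"twist":0},{"linear":[0,0,0],"twist":0},{"linear":[0,0,0],"twist":0},{"linear":[0,0,0],"twist":0},{"linear":[0,0,0],"twist":0}]' 255
```

```text
time: 15.42
tool_pos: [529.0, 240.0, 30.8]
tcp_rot: [-3.141, -0.001, 0.143]
contact_force: [0.0, -0.0, 0.3]
grip_width: 91.6
time: 16.92
tool_pos: [528.6, 240.0, 30.0]
tcp_rot: [3.142, -0.0, 0.143]
contact_force: [0.0, -0.7, -0.3]
grip_width: 21.6
```

```bash
python3 -m pendant '[{"linear":[0,0,10],"twist":0},{"linear":[0,0,30],"twist":0},{"linear":[0,0,60],"twist":0},{"linear":[0,0,90],"twist":0},{"linear":[0,0,115],"twist":0},{"linear":[0,-20,120],"twist":0},{"linear":[2,-60,120],"twist":-0.5},{"linear":[4,-105,120],"twist":-1.5},{"linear":[6,-150,120],"twist":-2},{"linear":[8,-195,120],"twist":-3},{"linear":[10,-240,120],"twist":-4},{"linear":[12,-285,120],"twist":-4.5},{"linear":[14,-330,120],"twist":-5},{"linear":[15,-375,120],"twist":-6},{"linear":[16,-415,120],"twist":-6.5},{"linear":[16.5,-440,120],"twist":-6.9},{"linear":[16.5,-445.3,120],"twist":-6.9},{"linear":[16.5,-445.3,120],"twist":-6.9},{"linear":[16.5,-445.3,120],"twist":-6.9}]'
python3 -m pendant '[{"linear":[0,0,-20],"twist":0},{"linear":[0,0,-45],"twist":0},{"linear":[0,0,-70],"twist":0},{"linear":[0,0,-90],"twist":0},{"linear":[0,0,-105],"twist":0},{"linear":[0,0,-113],"twist":0},{"linear":[0,0,-117],"twist":0},{"linear":[0,0,-119],"twist":0},{"linear":[0,0,-120],"twist":0},{"linear":[0,0,-120.5],"twist":0},{"linear":[0,0,-120.5],"twist":0}]'
python3 -m pendant '[{"linear":[0,0,-0.5],"twist":0},{"linear":[0,0,-0.5],"twist":0},{"linear":[0,0,-0.5],"twist":0}]'
python3 -m pendant '[{"linear":[0,0,-0.4],"twist":0},{"linear":[0,0,-0.4],"twist":0},{"linear":[0,0,-0.4],"twist":0}]'
```

```text
time: 19.3
tool_pos: [544.8, -204.3, 149.9]
tcp_rot: [-3.141, 0.0, 0.023]
contact_force: [0.5, -0.1, -1.2]
grip_width: 21.7
time: 20.68
tool_pos: [545.2, -205.4, 29.8]
tcp_rot: [3.141, -0.0, 0.022]
contact_force: [0.1, -0.2, -2.6]
grip_width: 21.9
time: 21.05
tool_pos: [545.1, -205.4, 29.1]
tcp_rot: [3.142, -0.0, 0.022]
contact_force: [0.2, -0.1, -1.1]
grip_width: 21.9
time: 21.42
tool_pos: [545.1, -205.3, 29.0]
tcp_rot: [3.141, -0.0, 0.022]
contact_force: [-2.4, 1.0, 5.1]
grip_width: 21.9
```

Contact. Release, rise and go over the square load (533.4,175, yaw 0.05).

```bash
python3 -m pendant '[{"linear":[0,0,0],"twist":0},{"linear":[0,0,0],"twist":0},{"linear":[0,0,0],"twist":0},{"linear":[0,0,0],"twist":0},{"linear":[0,0,0],"twist":0},{"linear":[0,0,0],"twist":0},{"linear":[0,0,0],"twist":0},{"linear":[0,0,0],"twist":0}]' 0
python3 -m pendant '[{"linear":[0,0,10],"twist":0},{"linear":[0,0,35],"twist":0},{"linear":[0,0,65],"twist":0},{"linear":[0,0,95],"twist":0},{"linear":[0,0,120],"twist":0},{"linear":[0,0,130],"twist":0},{"linear":[0,0,130],"twist":0}]'
python3 -m pendant '[{"linear":[0,20,0],"twist":0},{"linear":[-1,60,0],"twist":0.5},{"linear":[-3,105,0],"twist":1},{"linear":[-5,150,0],"twist":1.5},{"linear":[-7,195,0],"twist":2},{"linear":[-8,240,0],"twist":2},{"linear":[-10,285,0],"twist":2},{"linear":[-11,330,0],"twist":2},{"linear":[-11.8,360,0],"twist":2},{"linear":[-11.8,378,0],"twist":2},{"linear":[-11.8,380.3,0],"twist":2},{"linear":[-11.8,380.3,0],"twist":2},{"linear":[-11.8,380.3,0],"twist":2}]'
python3 - <<'E'
from plant import bot
import cv2,numpy as np
c=bot.capture("wrist"); np.savez("w4.npz",**c); f=c["frame"][180:440,260:400]; cv2.imwrite("pics/w4.png",cv2.convertScaleAbs(cv2.resize(f,(323,600),interpolation=2),alpha=1.5))
c=bot.capture("top"); f=c["frame"][195:270,345:545]; cv2.imwrite("pics/t4.png",cv2.convertScaleAbs(cv2.resize(f,(800,300),interpolation=2),alpha=1.6))
c=bot.capture("side"); f=c["frame"][240:420,310:440]; 
a=cv2.imread("pics/w4.png");b=cv2.convertScaleAbs(cv2.resize(f,(433,600),interpolation=2),alpha=1.2); cv2.imwrite("pics/c4.png",np.hstack([a,b]))
E
```

```text
time: 22.42
tool_pos: [545.1, -205.3, 28.7]
tcp_rot: [3.142, -0.0, 0.022]
contact_force: [0.4, 0.0, 0.4]
grip_width: 91.2
time: 23.3
tool_pos: [545.2, -205.4, 159.1]
tcp_rot: [3.141, -0.001, 0.022]
contact_force: [0.0, -0.6, -0.9]
grip_width: 92.0
time: 24.92
tool_pos: [533.4, 173.9, 158.6]
tcp_rot: [3.141, 0.0, 0.056]
contact_force: [0.6, -0.3, -0.2]
grip_width: 91.5
```

View pics/c4.png

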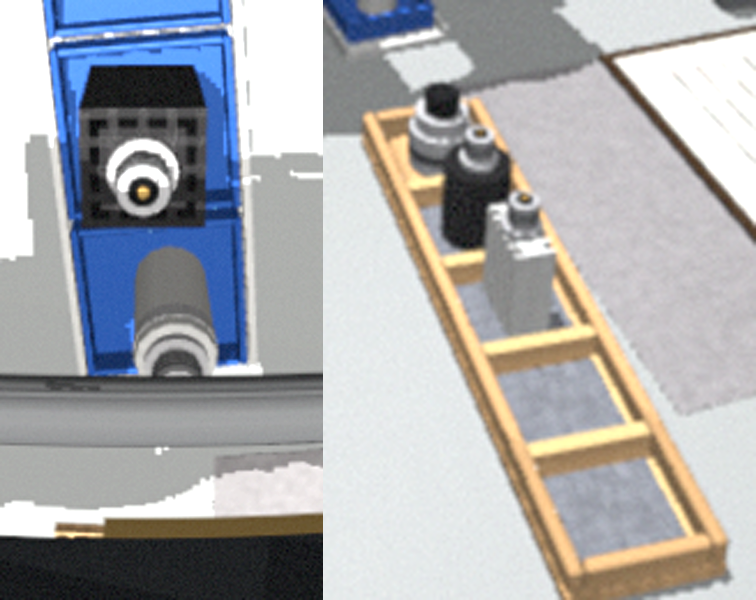

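Left crop: the square's front edge is parallel to the jaws and its pin is at crop (143,191). Right crop: the round and flat loads stand upright in P2 and P3. Now I'll grasp the square.

```bash
python3 -m pendant '[{"linear":[0,0,-20],"twist":0},{"linear":[0,0,-45],"twist":0},{"linear":[0,0,-70],"twist":0},{"linear":[0,0,-95],"twist":0},{"linear":[0,0,-115],"twist":0},{"linear":[0,0,-123],"twist":0},{"linear":[0,0,-126.6],"twist":0},{"linear":[0,0,-126.6],"twist":0},{"linear":[0,0,-126.6],"twist":0}]'
python3 -m pendant '[{"linear":[0,0,0],"twist":0},{"linear":[0,0,0],"twist":0},{"linear":[0,0,0],"twist":0},{"linear":[0,0,0],"twist":0},{"linear":[0,0,0],"twist":0},{"linear":[0,0,0],"twist":0},{"linear":[0,0,0],"twist":0},{"linear":[0,0,0],"twist":0},{"linear":[0,0,0],"twist":0},{"linear":[0,0,0],"twist":0}]' 255
```

```text
time: 26.2
tool_pos: [533.7, 175.0, 32.8]
tcp_rot: [-3.141, -0.001, 0.057]
contact_force: [0.5, -0.1, -1.0]
grip_width: 91.8
time: 27.45
tool_pos: [533.3, 174.9, 32.0]
tcp_rot: [3.142, -0.0, 0.057]
contact_force: [0.8, -0.2, -0.5]
grip_width: 38.1
```

```bash
python3 -m pendant '[{"linear":[0,0,10],"twist":0},{"linear":[0,0,30],"twist":0},{"linear":[0,0,60],"twist":0},{"linear":[0,0,90],"twist":0},{"linear":[0,0,115],"twist":0},{"linear":[0,-20,120],"twist":0},{"linear":[1,-60,120],"twist":-0.5},{"linear":[3,-105,120],"twist":-1},{"linear":[5,-150,120],"twist":-1},{"linear":[7,-195,120],"twist":-1},{"linear":[9,-240,120],"twist":-1.5},{"linear":[10,-285,120],"twist":-1.5},{"linear":[11,-330,120],"twist":-2},{"linear":[12,-375,120],"twist":-2},{"linear":[13,-415,120],"twist":-2},{"linear":[13.5,-440,120],"twist":-2},{"linear":[13.5,-448.3,120],"twist":-2},{"linear":[13.5,-448.3,120],"twist":-2},{"linear":[13.5,-448.3,120],"twist":-2}]'
python3 -m pendant '[{"linear":[0,0,-20],"twist":0},{"linear":[0,0,-45],"twist":0},{"linear":[0,0,-70],"twist":0},{"linear":[0,0,-90],"twist":0},{"linear":[0,0,-105],"twist":0},{"linear":[0,0,-113],"twist":0},{"linear":[0,0,-117],"twist":0},{"linear":[0,0,-119],"twist":0},{"linear":[0,0,-120],"twist":0},{"linear":[0,0,-120.5],"twist":0},{"linear":[0,0,-120.5],"twist":0}]'
python3 -m pendant '[{"linear":[0,0,-0.5],"twist":0},{"linear":[0,0,-0.5],"twist":0},{"linear":[0,0,-0.5],"twist":0}]'
python3 -m pendant '[{"linear":[0,0,-0.4],"twist":0},{"linear":[0,0,-0.4],"twist":0},{"linear":[0,0,-0.4],"twist":0}]'
```

```text
time: 29.82
tool_pos: [546.8, -271.9, 152.0]
tcp_rot: [-3.141, 0.0, 0.024]
contact_force: [0.1, -0.8, -2.3]
grip_width: 37.8
time: 31.2
tool_pos: [546.8, -273.4, 31.7]
tcp_rot: [3.141, -0.0, 0.022]
contact_force: [-0.5, 0.5, -2.6]
grip_width: 38.2
time: 31.58
tool_pos: [546.8, -273.3, 31.0]
tcp_rot: [3.142, -0.0, 0.022]
contact_force: [-0.7, -0.2, -3.2]
grip_width: 38.1
time: 31.95
tool_pos: [546.8, -273.4, 31.0]
tcp_rot: [3.141, -0.0, 0.022]
contact_force: [-1.9, 0.1, 3.3]
grip_width: 37.9
```

```bash
python3 -m pendant '[{"linear":[0,0,0],"twist":0},{"linear":[0,0,0],"twist":0},{"linear":[0,0,0],"twist":0},{"linear":[0,0,0],"twist":0},{"linear":[0,0,0],"twist":0},{"linear":[0,0,0],"twist":0},{"linear":[0,0,0],"twist":0},{"linear":[0,0,0],"twist":0}]' 0
python3 -m pendant '[{"linear":[0,0,10],"twist":0},{"linear":[0,0,35],"twist":0},{"linear":[0,0,65],"twist":0},{"linear":[0,0,95],"twist":0},{"linear":[0,0,120],"twist":0},{"linear":[0,0,130],"twist":0},{"linear":[0,0,130],"twist":0}]'
python3 -m pendant '[{"linear":[0,20,0],"twist":0},{"linear":[0,60,0],"twist":0},{"linear":[0,105,0],"twist":0},{"linear":[0,150,0],"twist":0},{"linear":[0,195,0],"twist":0},{"linear":[0,240,0],"twist":0},{"linear":[0,285,0],"twist":0},{"linear":[0,330,0],"twist":0},{"linear":[1,360,0],"twist":0},{"linear":[2,378,0],"twist":0},{"linear":[2,382,0],"twist":0},{"linear":[2,382,0],"twist":0},{"linear":[2,382,0],"twist":0}]'
python3 - <<'E'
from plant import bot
import cv2,numpy as np
c=bot.capture("wrist"); np.savez("w5.npz",**c); f=c["frame"][180:440,240:420]; a=cv2.convertScaleAbs(cv2.resize(f,(360,520),interpolation=2),alpha=1.3)
c=bot.capture("side"); f=c["frame"][240:420,310:440]
b=cv2.convertScaleAbs(cv2.resize(f,(376,520),interpolation=2),alpha=1.2); cv2.imwrite("pics/c5.png",np.hstack([a,b]))
E
```

```text
time: 32.95
tool_pos: [546.8, -273.3, 30.7]
tcp_rot: [3.142, -0.0, 0.022]
contact_force: [0.6, 0.6, 0.5]
grip_width: 91.9
time: 33.83
tool_pos: [546.9, -273.4, 161.2]
tcp_rot: [3.141, -0.001, 0.022]
contact_force: [0.0, 0.3, -0.1]
grip_width: 91.8
time: 35.45
tool_pos: [548.8, 107.6, 160.5]
tcp_rot: [3.141, 0.0, 0.021]
contact_force: [-0.4, 0.5, 0.3]
grip_width: 91.8
```

View pics/c5.png

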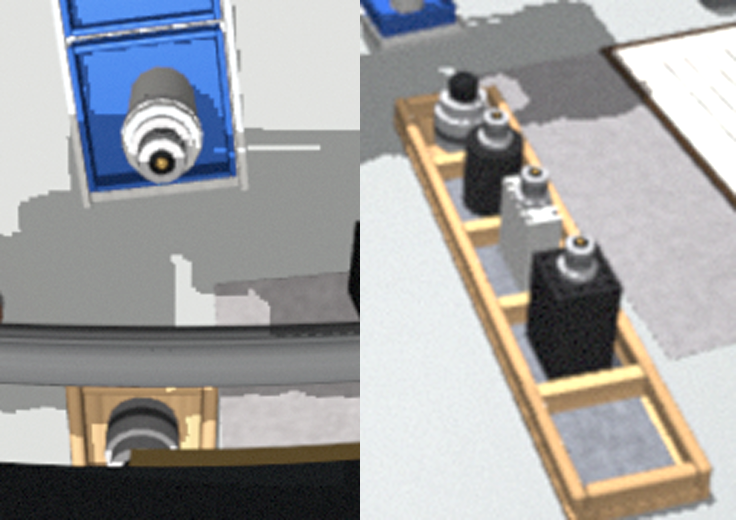

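Three loads stand upright in P2 to P4. The slim's pin is at crop (161,162), i.e. full-frame (320.5,261).

```bash
python3 -c "
from h import *
print(fish(dict(np.load('w5.npz')),(320.3,260.8),92).round(1))"
```

```text
[547.7 107.6  92. ]
```

```bash
python3 -m pendant '[{"linear":[-0.5,-0.5,-20],"twist":0},{"linear":[-0.5,-0.5,-45],"twist":0},{"linear":[-0.5,-0.5,-70],"twist":0},{"linear":[-0.5,-0.5,-95],"twist":0},{"linear":[-0.5,-0.5,-115],"twist":0},{"linear":[-0.5,-0.5,-124],"twist":0},{"linear":[-0.5,-0.5,-128.6],"twist":0},{"linear":[-0.5,-0.5,-128.6],"twist":0},{"linear":[-0.5,-0.5,-128.6],"twist":0}]'
python3 -m pendant '[{"linear":[0,0,0],"twist":0},{"linear":[0,0,0],"twist":0},{"linear":[0,0,0],"twist":0},{"linear":[0,0,0],"twist":0},{"linear":[0,0,0],"twist":0},{"linear":[0,0,0],"twist":0},{"linear":[0,0,0],"twist":0},{"linear":[0,0,0],"twist":0},{"linear":[0,0,0],"twist":0},{"linear":[0,0,0],"twist":0},{"linear":[0,0,0],"twist":0}]' 255
python3 -m pendant '[{"linear":[0,0,5],"twist":0},{"linear":[0,0,10],"twist":0},{"linear":[0,0,15],"twist":0},{"linear":[0,0,15],"twist":0},{"linear":[0,0,15],"twist":0}]'
```

```text
time: 36.67
tool_pos: [548.7, 108.2, 32.7]
tcp_rot: [-3.142, -0.001, 0.022]
contact_force: [1.0, 0.8, -0.4]
grip_width: 91.9
time: 38.05
tool_pos: [548.3, 108.1, 32.0]
tcp_rot: [3.142, -0.0, 0.022]
contact_force: [0.2, -0.3, -0.5]
grip_width: 27.7
time: 38.67
tool_pos: [548.2, 108.1, 47.0]
tcp_rot: [3.142, -0.0, 0.022]
contact_force: [-0.5, 0.4, -0.4]
grip_width: 27.6
```

```bash
python3 -m pendant '[{"linear":[0,0,10],"twist":0},{"linear":[0,0,25],"twist":0},{"linear":[0,0,45],"twist":0},{"linear":[0,0,65],"twist":0},{"linear":[0,0,85],"twist":0},{"linear":[0,0,98],"twist":0},{"linear":[0,0,105],"twist":0},{"linear":[0,0,105],"twist":0},{"linear":[0,0,105],"twist":0}]'
python3 - <<'E'
from plant import bot
import cv2,numpy as np
c=bot.capture("wrist"); f=c["frame"][180:440,240:420]; a=cv2.convertScaleAbs(cv2.resize(f,(360,520),interpolation=2),alpha=1.3)
c=bot.capture("side"); f=c["frame"][120:250,270:400]
b=cv2.convertScaleAbs(cv2.resize(f,(520,520),interpolation=2),alpha=1.2); cv2.imwrite("pics/c6.png",np.hstack([a,b])[:,:800])
E
```

```text
time: 39.8
tool_pos: [547.9, 108.1, 151.4]
tcp_rot: [3.142, 0.001, 0.022]
contact_force: [0.0, -0.3, -1.4]
grip_width: 27.7
```

View pics/c6.png

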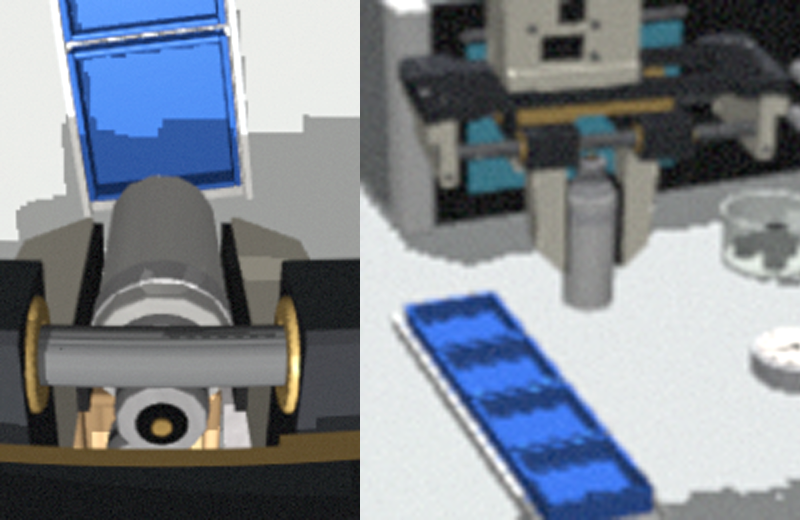

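The slim load is held upright and has not slipped; the trays are empty.

```bash
python3 -m pendant '[{"linear":[0,-10,0],"twist":0},{"linear":[0,-30,0],"twist":0},{"linear":[0,-60,0],"twist":0},{"linear":[0,-95,0],"twist":0},{"linear":[0,-130,0],"twist":0},{"linear":[0,-165,0],"twist":0},{"linear":[0,-200,0],"twist":0},{"linear":[0,-235,0],"twist":0},{"linear":[0,-270,0],"twist":0},{"linear":[0,-305,0],"twist":0},{"linear":[0,-340,0],"twist":0},{"linear":[0,-375,0],"twist":0},{"linear":[0,-405,0],"twist":0},{"linear":[0,-430,0],"twist":0},{"linear":[0,-444,0],"twist":0},{"linear":[0,-449.4,0],"twist":0},{"linear":[0,-449.4,0],"twist":0},{"linear":[0,-449.4,0],"twist":0}]'
python3 -m pendant '[{"linear":[0,0,-15],"twist":0},{"linear":[0,0,-35],"twist":0},{"linear":[0,0,-55],"twist":0},{"linear":[0,0,-75],"twist":0},{"linear":[0,0,-95],"twist":0},{"linear":[0,0,-108],"twist":0},{"linear":[0,0,-115],"twist":0},{"linear":[0,0,-118],"twist":0},{"linear":[0,0,-119.5],"twist":0},{"linear":[0,0,-120.5],"twist":0},{"linear":[0,0,-120.5],"twist":0},{"linear":[0,0,-120.5],"twist":0}]'
python3 -m pendant '[{"linear":[0,0,-0.5],"twist":0},{"linear":[0,0,-0.5],"twist":0},{"linear":[0,0,-0.5],"twist":0}]'
python3 -m pendant '[{"linear":[0,0,-0.4],"twist":0},{"linear":[0,0,-0.4],"twist":0},{"linear":[0,0,-0.4],"twist":0}]'
```

```text
time: 42.15
tool_pos: [548.4, -340.4, 152.1]
tcp_rot: [-3.141, -0.0, 0.023]
contact_force: [0.1, -0.8, -2.2]
grip_width: 27.6
time: 43.65
tool_pos: [548.4, -341.3, 31.8]
tcp_rot: [3.141, -0.0, 0.022]
contact_force: [0.2, 0.4, -1.1]
grip_width: 27.6
time: 44.02
tool_pos: [548.3, -341.3, 31.1]
tcp_rot: [3.142, -0.0, 0.022]
contact_force: [0.4, -0.1, -0.5]
grip_width: 27.3
time: 44.4
tool_pos: [548.3, -341.3, 31.0]
tcp_rot: [3.141, -0.0, 0.022]
contact_force: [-1.1, 1.2, 3.7]
grip_width: 27.5
```

Contact. Release, rise and back away for the final look.

```bash
python3 -m pendant '[{"linear":[0,0,0],"twist":0},{"linear":[0,0,0],"twist":0},{"linear":[0,0,0],"twist":0},{"linear":[0,0,0],"twist":0},{"linear":[0,0,0],"twist":0},{"linear":[0,0,0],"twist":0},{"linear":[0,0,0],"twist":0},{"linear":[0,0,0],"twist":0}]' 0
python3 -m pendant '[{"linear":[0,0,10],"twist":0},{"linear":[0,0,35],"twist":0},{"linear":[0,0,65],"twist":0},{"linear":[0,0,95],"twist":0},{"linear":[0,0,130],"twist":0},{"linear":[0,0,170],"twist":0},{"linear":[-30,0,180],"twist":0},{"linear":[-80,0,180],"twist":0},{"linear":[-130,0,180],"twist":0},{"linear":[-150,0,180],"twist":0},{"linear":[-150,0,180],"twist":0},{"linear":[-150,0,180],"twist":0}]'
python3 - <<'E'
from plant import bot
from h import *
T=bot.capture("top"); S=bot.capture("side")
b=cv2.convertScaleAbs(cv2.resize(T["frame"][195:270,345:545],(800,300),interpolation=2),alpha=1.6)
a=cv2.convertScaleAbs(cv2.resize(S["frame"][230:430,250:517],(400,300),interpolation=2),alpha=1.1)
cv2.imwrite("pics/fin.png",np.vstack([b,np.hstack([a,np.zeros((300,400,3),np.uint8)])]))
W=cloud(T)[205:250,350:545].reshape(-1,3); c=np.array([545.2,-205.3])
for k,n in((136,"std 60"),(68,"round 77"),(0,"flat 85"),(-68,"square 91"),(-136,"slim 91")):
    q=c+k*np.array([-.023,1]); m=(np.hypot(*(W[:,:2]-q).T)<40)&(W[:,2]<120); p=W[m]; s=p[p[:,2]>p[:,2].max()-8]
    print(n,"centre err",(s.mean(0)[:2]-q).round(1),"top",p[:,2].max().round(1))
E
```

```text
time: 45.4
tool_pos: [548.3, -341.2, 30.6]
tcp_rot: [3.142, -0.0, 0.022]
contact_force: [-1.2, 0.4, 0.2]
grip_width: 91.8
time: 46.9
tool_pos: [399.1, -341.5, 211.2]
tcp_rot: [3.141, -0.001, 0.022]
contact_force: [0.5, 0.5, -0.1]
grip_width: 91.7
std 60 centre err [ 0.4 -0.4] top 65.7
round 77 centre err [0.4 0.5] top 82.6
flat 85 centre err [0.4 0.9] top 89.5
square 91 centre err [0.2 0. ] top 96.4
slim 91 centre err [0.5 1.1] top 97.0
```

View pics/fin.png

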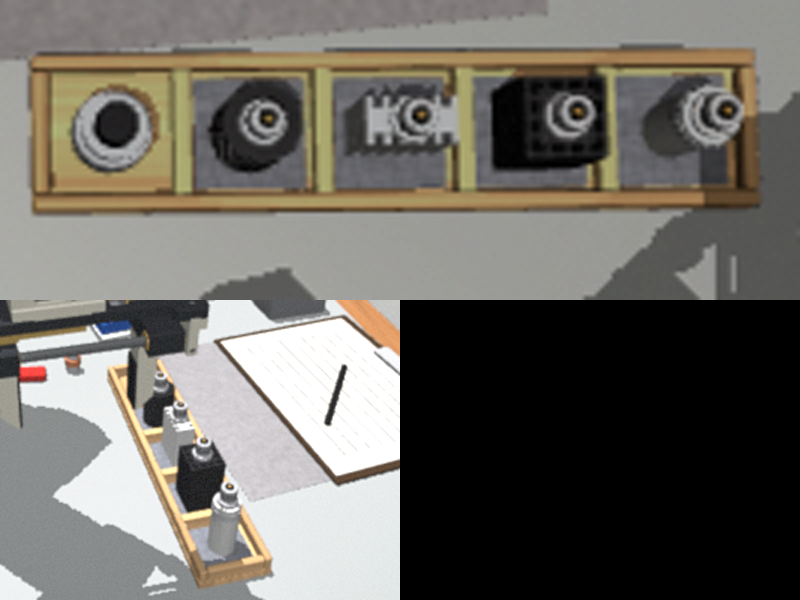

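The final view shows the standard, then round, flat, square and slim, upright and centred within about 1 mm. The depth tops all read about 5.5 mm high, the standard's by the same amount, and so did the bare bench near the rack. The arm is clear, so I'm handing in.

```bash
python3 -c "
from plant import bot
print(bot.close_job())"
```

```text
the job is handed in; nothing more can be done
None
```

All four loads are in the rack, left to right: round, flat, square, slim, in the order they stood in the trays. The check standard kept the leftmost pocket, untouched. I lowered each load until I felt the floor (upward force of 3–9 N), then released it and backed the arm well clear. The job was handed in at about 47 s of the 125 s allowed.

- **Final checks:** In the last top and side views all four loads stand upright, connectors up, with centres within about 1.2 mm of the pocket centres. All four trays were seen empty once the last load was lifted.
- **One disagreement:** The top camera's depth reads the tops 4.5–6 mm too high. It is off by about as much on the check standard, which was not moved, and on bare bench, so I took it as camera bias. Before the move, pin heights from two views agreed with the given sizes to within 1 mm.

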